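# Set the bench lamp's iris ring to the green preset

## Task

Set the iris of the small bench lamp to its green preset: turn the slim black ribbed ring until its white line points squarely at the green stud, then let go. Turn only that ring, without touching the fixed collar with its studs just below it or the fixed silver lens ring just above it, and leave the things standing round the lamp where they are.

Things in the scene. Friction and masses are not known exactly. Their poses are not given: they have to be found in the camera images.
- lamp: round upright bench lamp fixed to the table. Origin: centre of its underside; z up. Grey foot 100 mm wide (z 0 to 20 mm), white housing 76 mm wide (to 58), fixed collar (58 to 70), neck 41 mm wide, black iris ring (76 to 88), fixed silver lens ring (88 to 104), glass dome to 107. Its -x is its front (small black power switch on the foot), where the ring's white line is when the ring's joint reads 0.
- collar: the fixed collar under the iris ring, 76 mm diameter, flat top 70 mm above the table and 6 mm under the ring, carrying the two studs and fine black graduations; origin as the lamp's. Not to be touched.
- lens_ring: the fixed silver ring above the iris ring, 41 mm diameter, its side stands 6.5 mm inside the iris ring's rim; z 88 to 104 mm over the table; origin as the lamp's. Not to be touched.
- ring_centre (a point): centre of the iris ring, on the lamp's vertical axis, half-way up the ring (82 mm above the table). The ring is black, ribbed, 54 mm in diameter and 12 mm tall; it can be taken across any diameter from above with one finger either side, finger ends 2 to 6 mm above the collar. x and y axes turn with the ring; its white line lies along -x.
- iris_index (a point): a point that turns with the ring: on the line through the ring's axis and its white line, 33 mm from the axis (6 mm outside the rim, over the circle of the studs), at the height of the ring's middle.
- iris_ring (a joint): angle of the iris ring, rad, 0 with the white line at the lamp's front, positive anticlockwise seen from above, end stops at -1.35 and 1.35. It turns stiffly (about 0.06 N m) and stays where it is left.
- green_stud: green round stud, 6.4 mm in diameter, 1.5 mm tall, fixed on the collar's top 33 mm from the lamp's axis, 0.75 rad to one side of the lamp's front (which side varies). Origin: centre of its underside. The target.
- yellow_stud: yellow stud of the same size, 0.75 rad to the other side of the front; another preset, not wanted now.
- dish: round clear culture dish with pink medium, 60 mm diameter, 15 mm tall; bystander. Origin: centre of its underside.
- tube: standing tube with a pink screw cap, 34 mm diameter, 113 mm tall; bystander. Origin: centre of its underside.
- glass_beaker: small clear beaker, 45 mm diameter, 59 mm tall; bystander. Origin: centre of its underside.
- counter: round off-white hand tally counter, 46 mm diameter, 21 mm tall; bystander. Origin: centre of its underside.
- chamber: glass counting chamber slide, 34 x 75 x 8 mm, lying flat; bystander. Origin: centre of its underside.

How it is judged:
By the outcome, as a careful person would: the job done as asked, in the order asked, and still so for the second after the job is handed in, with the robot touching nothing.
It also fails if it takes over 32 s, if anything falls off the work surface, if the arm or the gripper's body presses on something with over 40 N, if the wrist force passes 120 N, or if a joint passes its speed limit or range.

## Robot

A 7-joint arm with a two-finger parallel gripper is mounted at the origin on a cart in front of the work surface, level with it; the furniture and walls round the work are solid. World frame = base frame: x ahead of the robot, y to its left, z up, the work surface at z = 0. Lengths are in m, angles in degrees, forces in N, time in s.
With the tool pointing down it reaches from about 0.425 to 1.025 m from the base axis. Payload 9.4 kg.
Tool frame: the origin (TCP) lies at the very end of the fingers, on their centre line; the grasp point (between the pads) lies 19 mm behind it (env.grip_depth is the distance from the TCP to the grasp point, in m); z points along the fingers, y is the line along which they close (so a half turn about z gives the same grasp; the last joint's range is limited). The gripper opens to 85 mm and grips with 20 to 120 N. Pads are 22 mm wide; open, the fingers measure 114 mm over their backs; the gripper's body (76 mm by 85 mm) begins 54 mm behind the grasp point. The pads swing forward as they close: fully open they stand 13 mm farther back than shut.
Start: joints at [-77.332, 34.337, -0.143, 91.639, 0.103, 54.024, -4.572], TCP at [0.213, 0.693, 0.231] pointing down, gripper open.
Joint ranges: [-147.43, 147.43], [-19.82, 112.94], [-74.19, 73.91], [6.32, 146.72], [-59.91, 239.91], [6.04, 106.73], [-150.56, 150.56]. Speed limits (degrees/s): [127.2, 127.2, 172.46, 172.46, 180, 180, 180].

## Interface

Orientations are given as a 3x3 rotation matrix whose columns are the frame's x, y, z axes.
In Python, from bench import env, vision gives the robot as it stands.
- The arm moves only by the shell command python3 -m inch 'ROWS' [FORCE]. ROWS is text: rows parted by semicolons, each of 7 numbers parted by spaces: the turn, a rotation vector about the tool's x, y, z in rad, then the shift along the tool's x, y, z in cm, then the finger opening in cm, from 0 to 8.54. A call has 1 to 5 rows; each row shifts and turns the commanded pose from where the row before left it, along the tool's axes as they then stand; what a row does not reach is not made up. A row lasts 1/12 s, in which the tool goes at most 41.7 mm and 7.16 degrees, less where a joint would pass 70% of its speed; a pose out of reach is approached as far as the arm can. A call with a gripper value outside its range is refused whole. The fingers move at their own pace and stop on an object; FORCE is the grip in N (left out, the last holds). Time passes only in rows, so rows that do not move let the fingers close. It gives the time, the measured TCP pose, the force, the opening and the grip force at its end, in the units of the state.
- env.observe(): the state, without advancing time (a new reading comes with each control period).
- vision.grab_frame(name): name is "side" or "top" or "wrist"; returns the picture (384x512x3 uint8, red, green, blue); there is no depth.
- vision.camera_info(name): a dict with "K" (3x3 intrinsics, pixels), "dist_coeffs" ([k1, k2, p1, p2, k3] as OpenCV has them; the pictures are not rectified), "rvec" (rotation vector, rad) and "tvec" (3), from world to camera coordinates, as OpenCV has them. Camera axes: x right, y down, z forward; pixel columns grow to the right and rows downward; lengths in m; the calibration is good to about 2 mm. A picture is of the moment at which its call begins: read the wrist's pose just before it. camera_info takes no time and is no camera call; for the wrist camera it gives the pose at the moment of the call.
- env.close_job(): hands the job in; it is judged then, once.
The state is a dict: "time": time; "q": joint angles; "qd": joint speeds; "joint_torque": joint torques, N m; "ee_pos": TCP position; "eef_rot": TCP orientation; "force": force on the tool from outside, world axes, zero at the start; "wrist_torque": the same for the moment, N m; "gripper_width": opening from 0.0 (shut) to 1.0 (fully open); "finger_force": force on a finger pad.
Only numpy, scipy, OpenCV 4.12 (cv2) and the standard library are available. Lean on these libraries where they do the work, as an engineer would, in place of code of your own. Each camera call takes 0.05 s, during which the arm holds its last target. There are 200 camera calls.

## Working session

There is one attempt and no reset: what is moved stays moved. The work goes in short steps, Python scripts to look and compute and a shell command to move; the robot and the scene stay as the last step left them, time stands still between calls to the robot, and variables do not carry over. Pictures are saved under pics/ and viewed, at most 10 in all, crops included, and the job is handed in when it is done.

```bash
ls; mkdir -p pics; python3 - <<'E'
from bench import env,vision
import cv2,numpy as np
s=env.observe();print(s['time'],s['ee_pos'],np.round(s['eef_rot'],3),s['gripper_width'])
a=[vision.grab_frame(n) for n in("top","side")]
for n,i in zip(("top","side"),a):
    cv2.imwrite(f"pics/{n}0.png",i[:,:,::-1])
    c=vision.camera_info(n);print(n,c)
E
```

```text
pics
0.0 [0.21262544 0.69259864 0.23039919] [[-0.956  0.293 -0.   ]
 [ 0.293  0.956 -0.002]
 [-0.    -0.002 -1.   ]] 0.9999347040002229
top {'K': array([[376.60910568,   0.        , 252.15425609],
       [  0.        , 376.60910568, 190.22485753],
       [  0.        ,   0.        ,   1.        ]]), 'dist_coeffs': array([-0.02053602,  0.        ,  0.        ,  0.        ,  0.        ]), 'rvec': array([ 2.16519464, -2.19896151,  0.15322464]), 'tvec': array([0.03964821, 0.55554565, 0.88820302])}
side {'K': array([[390.95889406,   0.        , 252.04357854],
       [  0.        , 390.95889406, 198.42592962],
       [  0.        ,   0.        ,   1.        ]]), 'dist_coeffs': array([-0.05062,  0.     ,  0.     ,  0.     ,  0.     ]), 'rvec': array([ 0.16274452, -2.81316331,  1.30861269]), 'tvec': array([0.58320496, 0.06401894, 0.87914263])}
```

View pics/top0.png

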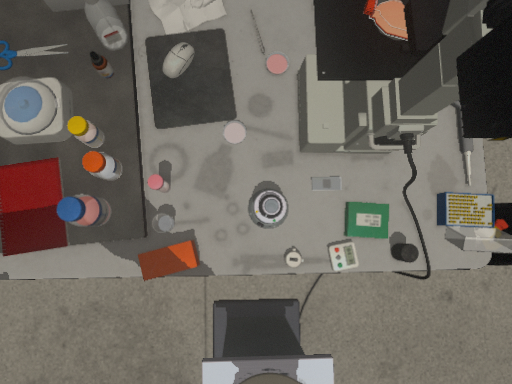

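View pics/side0.png

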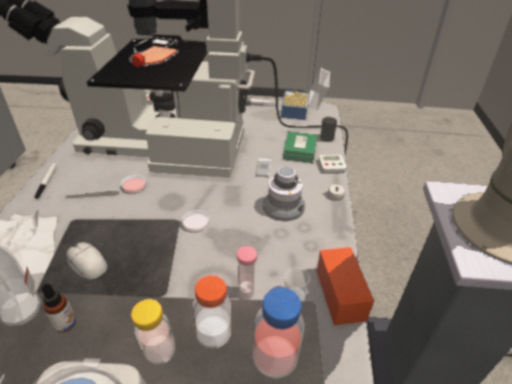

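The top view shows the lamp at about (269,208). The tube is at (157,183), the beaker at (163,222), the counter at (293,259), the chamber at (326,184) and the dish at (235,132). Next I'll enlarge the lamp.

```bash
cat > h.py <<'E'
from bench import env,vision
import cv2,numpy as np
def ray(n,uv,z,c=None):
    c=c or vision.camera_info(n);R=cv2.Rodrigues(c['rvec'])[0]
    p=cv2.undistortPoints(np.array([[uv]],float),c['K'],c['dist_coeffs'])[0,0]
    d=R.T@np.array([*p,1]);o=-R.T@c['tvec'];return o+d*(z-o[2])/d[2]
def proj(n,P,c=None):
    c=c or vision.camera_info(n)
    return cv2.projectPoints(np.array(P,float).reshape(-1,3),c['rvec'],c['tvec'],c['K'],c['dist_coeffs'])[0][:,0]
E
python3 - <<'E'
from h import *
a=cv2.imread('pics/top0.png')[178:238,234:304];b=cv2.imread('pics/side0.png')[155:225,250:320]
a=cv2.resize(a,(400*70//70,343),interpolation=3);b=cv2.resize(b,(400,400),interpolation=3)
o=np.zeros((400,800,3),np.uint8);o[:343,:400]=a;o[:,400:]=b;cv2.imwrite('pics/crop.png',o)
for n,uv,z in(("lampdome top",(270,206),.105),("foot",(268.5,209),.02)):print(n,ray("top",uv,z))
print("side",ray("side",(287,172),.105))
for n,uv in(("tube",(155,182)),("beaker",(163,222)),("counter",(293,259)),("chamber",(326,184)),("dish",(235,132))):print(n,ray("top",uv,.11 if n=='tube' else .02))
E
```

```text
lampdome top [ 0.51210928 -0.00547963  0.105     ]
foot [ 0.51024804 -0.00854557  0.02      ]
side [ 5.11612873e-01 -3.69753960e-04  1.05000000e-01]
tube [0.56865825 0.24824201 0.11      ]
beaker [0.48262639 0.24813138 0.02      ]
counter [ 0.3881055  -0.06540894  0.02      ]
chamber [ 0.57009079 -0.15293321  0.02      ]
dish [0.70398656 0.07110316 0.02      ]
```

View pics/crop.png

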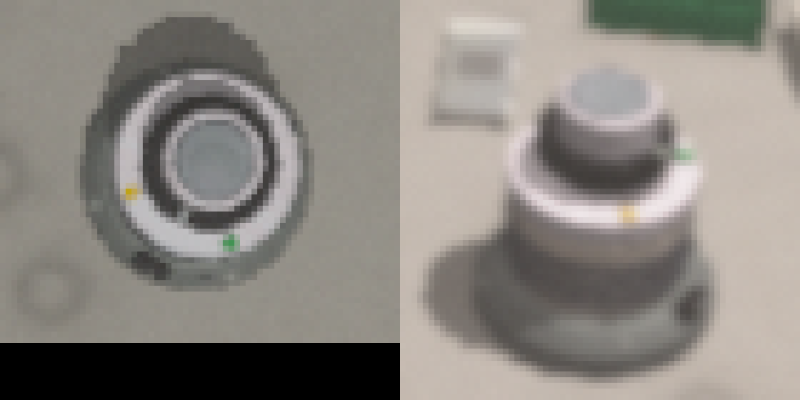

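The lamp axis is near (0.51,-0.004). In the crop the yellow stud is at (131,192), green at (230,243), the white line at about (182,214) and the switch at (150,265). I'll compute angles and the move to hover.

```bash
python3 - <<'E'
from h import *
f=lambda u,v,z:ray("top",(234+(u+.5)/5.714-.5,178+(v+.5)/5.714-.5),z)[:2]
g=f(230,243,.0715);y=f(131,192,.0715);w=f(182,214,.088);l=f(212,157,.104);s=f(150,265,.01)
print(g,y,w,l,s,np.linalg.norm(g-y),'expect',.066*np.sin(.75))
m=(g+y)/2;d=(g-y)/np.linalg.norm(g-y)
n=np.array([-d[1],d[0]]);h=.033*np.cos(.75)
for sg in(1,-1):print('centre',m+sg*n*h)
C=np.array([.512,-.004])
for k,p in dict(g=g,y=y,w=w,s=s).items():print(k,np.degrees(np.arctan2(*(p-l)[::-1])),np.linalg.norm(p-l))
st=env.observe();print(st['eef_rot'].T@(np.array([*l,.26])-st['ee_pos'])*100)
c=vision.camera_info('wrist');R=cv2.Rodrigues(c['rvec'])[0]
print('cam in tool',st['eef_rot'].T@(-R.T@c['tvec']-st['ee_pos']),st['eef_rot'].T@R.T,c['K'])
E
```

```text
[ 0.48151196 -0.01635922] [0.50272852 0.02327451] [0.49285584 0.00394538] [ 0.51423974 -0.00714782] [0.47423679 0.01287682] 0.04495525579514433 expect 0.04498815816154005
centre [ 0.51340775 -0.0079379 ]
centre [0.47083273 0.01485318]
g -164.2804632869447 0.03399937726697374
y 110.72567375413038 0.03252730995925712
w 152.58135182604818 0.02409004738951183
s 153.40841200015345 0.044735027130968205
[-49.364358   -58.06125171  -2.86174663]
cam in tool [ 0.08430795 -0.0002347  -0.14126247] [[ 5.22939064e-05 -9.46001269e-01 -3.24162917e-01]
 [ 9.99999970e-01  1.26595746e-04 -2.08123225e-04]
 [ 2.37922481e-04 -3.24162897e-01  9.46001247e-01]] [[284.94775447   0.         252.94203614]
 [  0.         284.94775447 188.81095118]
 [  0.           0.           1.        ]]
```

```bash
R='x'; python3 -m inch '0 0 0 -2.47 -2.9 -0.3 8.5; 0 0 0 -2.47 -2.9 -0.3 8.5; 0 0 0 -2.47 -2.9 -0.3 8.5; 0 0 0 -2.47 -2.9 -0.3 8.5; 0 0 0 -2.47 -2.9 -0.3 8.5' 40
python3 -m inch '0 0 0 -2.47 -2.9 -0.3 8.5; 0 0 0 -2.47 -2.9 -0.3 8.5; 0 0 0 -2.47 -2.9 -0.3 8.5; 0 0 0 -2.47 -2.9 -0.3 8.5; 0 0 0 -2.47 -2.9 -0.3 8.5'
python3 -m inch '0 0 0 -2.47 -2.9 0 8.5; 0 0 0 -2.47 -2.9 0 8.5; 0 0 0 -2.47 -2.9 0 8.5; 0 0 0 -2.47 -2.9 0 8.5; 0 0 0 -2.47 -2.9 0 8.5'
```

```text
time: 0.52
ee_pos: [0.2886, 0.5163, 0.246]
eef_rot: [[-0.956, 0.293, -0.0], [0.293, 0.956, -0.001], [-0.0, -0.001, -1.0]]
force: [0.6, 0.9, -0.1]
gripper_width: 0.992
finger_force: 0.0
time: 0.93
ee_pos: [0.364, 0.3415, 0.2613]
eef_rot: [[-0.956, 0.293, -0.0], [0.293, 0.956, -0.0], [0.0, -0.0, -1.0]]
force: [0.3, 0.2, -0.2]
gripper_width: 0.995
finger_force: 0.0
time: 1.35
ee_pos: [0.4395, 0.1667, 0.2613]
eef_rot: [[-0.956, 0.293, -0.0], [0.293, 0.956, -0.0], [0.0, -0.0, -1.0]]
force: [0.2, -0.0, 0.2]
gripper_width: 0.996
finger_force: 0.0
```

```bash
python3 -m inch '0 0 0 -2.45 -2.9 0 8.5; 0 0 0 -2.45 -2.9 0 8.5; 0 0 0 -2.45 -2.9 0 8.5; 0 0 0 -2.45 -2.9 0 8.5; 0 0 0 -2.45 -2.9 0 8.5' >/dev/null
python3 -m inch '0 0 0.12 0 0 1 8.5; 0 0 0.12 0 0 1 8.5; 0 0 0.12 0 0 1 8.5; 0 0 0.12 0 0 1 8.5; 0 0 0 0 0 0 8.5'
python3 - <<'E'
from h import *
s=env.observe();c=vision.camera_info('wrist');i=vision.grab_frame('wrist')[:,:,::-1]
cv2.imwrite('pics/w1full.png',i)
import pickle;pickle.dump((s,c),open('w1.pkl','wb'))
print(s['time'],s['ee_pos'],np.round(s['eef_rot'],3).tolist(),proj('wrist',[.5135,-.0075,.088],c))
cv2.imwrite('pics/w1.png',cv2.resize(i,(800,600),interpolation=3))
E
```

```text
time: 2.18
ee_pos: [0.5128, -0.0061, 0.2196]
eef_rot: [[-0.709, 0.706, -0.003], [0.706, 0.709, -0.001], [0.002, -0.003, -1.0]]
force: [-0.2, 0.2, 0.0]
gripper_width: 0.995
finger_force: 0.0
2.1833 [ 0.51282565 -0.00605793  0.21957235] [[-0.709, 0.706, -0.003], [0.706, 0.709, -0.001], [0.002, -0.003, -1.0]] [[253.38100469 181.59170219]]
```

View pics/w1.png

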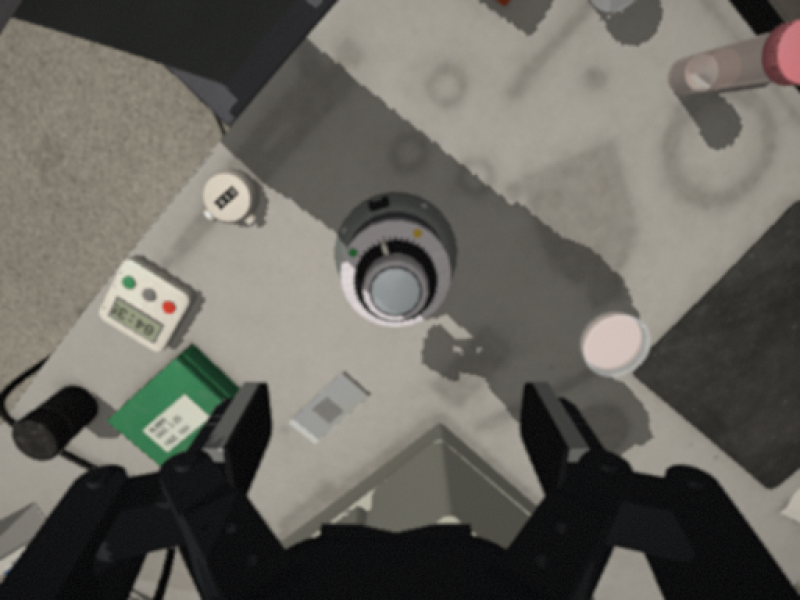

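The wrist view has the lamp at about (395,280), with the white line at (385,248), green at (353,252) and yellow at (417,233). I'll enlarge that part.

```bash
python3 - <<'E'
import cv2
i=cv2.imread('pics/w1full.png')[118:213,205:300]
cv2.imwrite('pics/w1c.png',cv2.resize(i,(600,600),interpolation=3))
E
```

```text
(no output)
```

View pics/w1c.png

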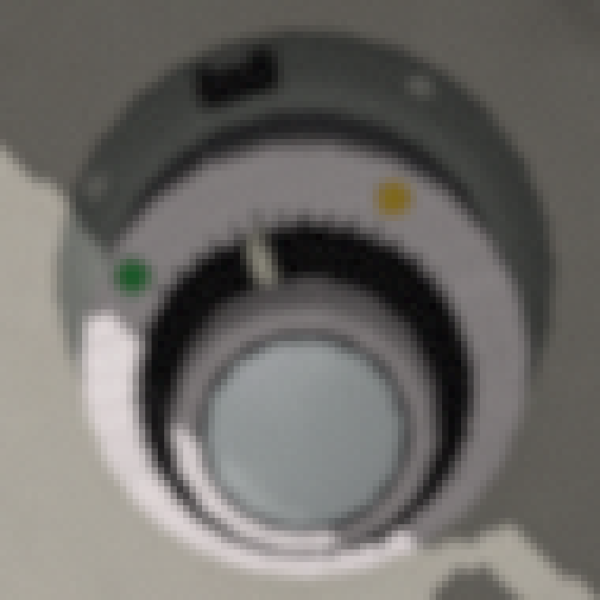

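```bash
python3 - <<'E'
from h import *
import pickle;s,c=pickle.load(open('w1.pkl','rb'))
f=lambda u,v,z:ray("wrist",(205+(u+.5)/6.316-.5,118+(v+.5)/6.316-.5),z,c)[:2]
g=f(131,276,.0715);y=f(393,198,.0715);l=f(305,430,.105);w1=f(264,280,.088);w2=f(259,240,.088)
m=(g+y)/2;d=(g-y)/np.linalg.norm(g-y);C=m+np.array([-d[1],d[0]])*.033*np.cos(.75)
print(g,y,'C',C,'lens',l,np.linalg.norm(g-y))
for k,p in dict(g=g,y=y,w1=w1,w2=w2).items():print(k,np.degrees(np.arctan2(*(p-C)[::-1])),np.linalg.norm(p-C))
print('to C in tool cm',s['eef_rot'].T@(np.array([*C,s['ee_pos'][2]])-s['ee_pos'])*100)
E
```

```text
[ 0.48085343 -0.01625533] [0.50195005 0.02336098] C [ 0.51271396 -0.00779644] lens [ 0.51226369 -0.00691626] 0.04488339189388308
g -165.131137766179 0.03296431590800931
y 109.05843049733863 0.03296431590800932
w1 152.24193473359026 0.020797587327102705
w2 149.77462970356106 0.02708123302344101
to C in tool cm [-0.11474046 -0.13108517  0.00014215]
```

```bash
python3 - <<'E'
from h import *
import pickle;s,c=pickle.load(open('w1.pkl','rb'))
for z in(0,-.0065,-.013):
  P=[s['ee_pos']+s['eef_rot']@np.array([x,y,z]) for x in(.011,-.011) for y in(-.0425,.0425)]
  print(z,(proj('wrist',P,c)*1.5625).round(0).tolist())
E
```

```text
0 [[277.0, 361.0], [516.0, 361.0], [283.0, 413.0], [511.0, 414.0]]
-0.0065 [[273.0, 370.0], [521.0, 370.0], [279.0, 424.0], [515.0, 424.0]]
-0.013 [[268.0, 379.0], [526.0, 379.0], [274.0, 435.0], [520.0, 435.0]]
```

```bash
python3 -m inch '0 0 0 -0.11 -0.13 2.5 7; 0 0 0 0 0 3 7; 0 0 0 0 0 3 7; 0 0 0 0 0 2.5 7; 0 0 0 0 0 1 7'
python3 -m inch '0 0 0 0 0 1 7; 0 0 0 0 0 1 7; 0 0 0 0 0 0.7 7; 0 0 0 0 0 0.2 7; 0 0 0 0 0 0 7'
python3 - <<'E'
from h import *
s=env.observe();c=vision.camera_info('wrist');i=vision.grab_frame('wrist')[:,:,::-1]
sd=vision.grab_frame('side')[:,:,::-1]
cv2.imwrite('pics/w2full.png',i);cv2.imwrite('pics/s2full.png',sd)
import pickle;pickle.dump((s,c),open('w2.pkl','wb'))
u,v=map(int,proj('side',[.5127,-.0076,.08])[0])
o=np.hstack([cv2.resize(i[100:340,130:370],(400,400),interpolation=3),cv2.resize(sd[v-40:v+40,u-40:u+40],(400,400),interpolation=3)])
cv2.imwrite('pics/ws2.png',o);print(s['ee_pos'],u,v)
E
```

```text
time: 2.65
ee_pos: [0.5129, -0.0074, 0.0992]
eef_rot: [[-0.716, 0.698, -0.003], [0.698, 0.716, 0.0], [0.002, -0.002, -1.0]]
force: [0.2, 0.4, 0.5]
gripper_width: 0.821
finger_force: 0.0
time: 3.07
ee_pos: [0.5139, -0.0077, 0.0724]
eef_rot: [[-0.713, 0.701, 0.0], [0.701, 0.713, 0.0], [-0.0, 0.0, -1.0]]
force: [0.4, -0.1, 0.2]
gripper_width: 0.823
finger_force: 0.0
[ 0.51390175 -0.00774785  0.0723943 ] 285 179
```

View pics/ws2.png

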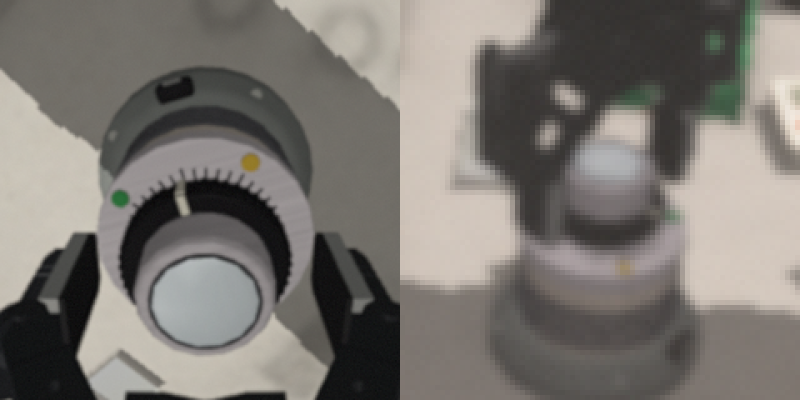

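```bash
cat > m.py <<'E'
from h import *
def meas(c,f,g,y,l,w):
    F=lambda p,z:ray("wrist",f(*p),z,c)[:2]
    g,y,l=F(g,.0715),F(y,.0715),F(l,.105);m=(g+y)/2;d=(g-y)/np.linalg.norm(g-y);C=m+np.array([-d[1],d[0]])*.033*np.cos(.75)
    print('C',C,'lens',l,np.linalg.norm(g-y))
    for k,p in [('g',g),('y',y)]+[('w',F(q,.088)) for q in w]:
        for c0 in(C,l):print(k,np.degrees(np.arctan2(*(p-c0)[::-1]))%360,np.linalg.norm(p-c0))
E
python3 - <<'E'
from m import *
import pickle;s,c=pickle.load(open('w2.pkl','rb'))
meas(c,lambda u,v:(130+(u+.5)*.6-.5,100+(v+.5)*.6-.5),(120,198),(250,162),(207,301),[(185,213),(179,187)])
E
```

```text
C [ 0.51257952 -0.00718518] lens [ 0.51192932 -0.0059197 ] 0.04422735659490741
g 194.59615778235244 0.032741887150122266
g 197.04766017770052 0.03246129024962123
y 109.62662991626061 0.03274188715012225
y 109.28400965255254 0.03133209556598194
w 152.40237873416297 0.020549755854283695
w 154.82515139575534 0.019404636758178776
w 150.65453828889338 0.02898786937239987
w 152.27080593765479 0.02781199108339586
```

```bash
python3 -m inch '0 0 0 0.12 -0.06 0.2 6.4; 0 0 0 0 0 0 5.8; 0 0 0 0 0 0 5.8; 0 0 0 0 0 0 5.8'
python3 -m inch '0 0 0 0 0 0 4.8; 0 0 0 0 0 0 4.8; 0 0 0 0 0 0 4.8; 0 0 0 0 0 0 4.8; 0 0 0 0 0 0 4.8' 40
```

```text
time: 3.5
ee_pos: [0.5125, -0.0073, 0.0705]
eef_rot: [[-0.713, 0.702, 0.0], [0.702, 0.713, 0.0], [-0.0, 0.0, -1.0]]
force: [-0.6, 0.7, -0.0]
gripper_width: 0.679
finger_force: 0.0
time: 3.92
ee_pos: [0.513, -0.0069, 0.071]
eef_rot: [[-0.713, 0.701, 0.001], [0.701, 0.713, 0.001], [-0.001, 0.001, -1.0]]
force: [-0.7, 1.7, 8.2]
gripper_width: 0.607
finger_force: 40.3
```

```bash
python3 -m inch '0 0 0 0 0 -0.05 4.8; 0 0 -0.04 0 0 0 4.8; 0 0 -0.06 0 0 0 4.8; 0 0 -0.06 0 0 0 4.8; 0 0 0 0 0 0 4.8'
python3 -m inch '0 0 -0.08 0 0 0 4.8; 0 0 -0.08 0 0 0 4.8; 0 0 -0.08 0 0 0 4.8; 0 0 -0.08 0 0 0 4.8; 0 0 -0.08 0 0 0 4.8'
python3 -m inch '0 0 -0.08 0 0 0 4.8; 0 0 -0.06 0 0 0 4.8; 0 0 -0.04 0 0 0 4.8; 0 0 0 0 0 0 4.8; 0 0 0 0 0 0 4.8'
python3 - <<'E'
from h import *
s=env.observe();c=vision.camera_info('wrist');i=vision.grab_frame('wrist')[:,:,::-1]
cv2.imwrite('pics/w3full.png',i)
import pickle;pickle.dump((s,c),open('w3.pkl','wb'))
cv2.imwrite('pics/w3.png',cv2.resize(i[130:290,150:350],(800,640))[:600]);x=s['eef_rot'][:,0];print(np.degrees(np.arctan2(x[1],x[0])))
E
```

```text
time: 4.33
ee_pos: [0.5128, -0.0071, 0.071]
eef_rot: [[-0.818, 0.575, 0.001], [0.575, 0.818, 0.0], [-0.0, 0.001, -1.0]]
force: [0.2, 1.4, 4.7]
gripper_width: 0.606
finger_force: 43.6
time: 4.75
ee_pos: [0.5126, -0.0076, 0.071]
eef_rot: [[-0.977, 0.213, 0.0], [0.213, 0.977, -0.0], [-0.0, -0.0, -1.0]]
force: [-0.1, -1.2, 5.3]
gripper_width: 0.603
finger_force: 43.7
time: 5.17
ee_pos: [0.5125, -0.0078, 0.071]
eef_rot: [[-0.999, 0.039, 0.0], [0.039, 0.999, -0.0], [-0.0, -0.0, -1.0]]
force: [0.0, -0.9, 5.3]
gripper_width: 0.605
finger_force: 43.7
177.77487216363008
```

View pics/w3.png

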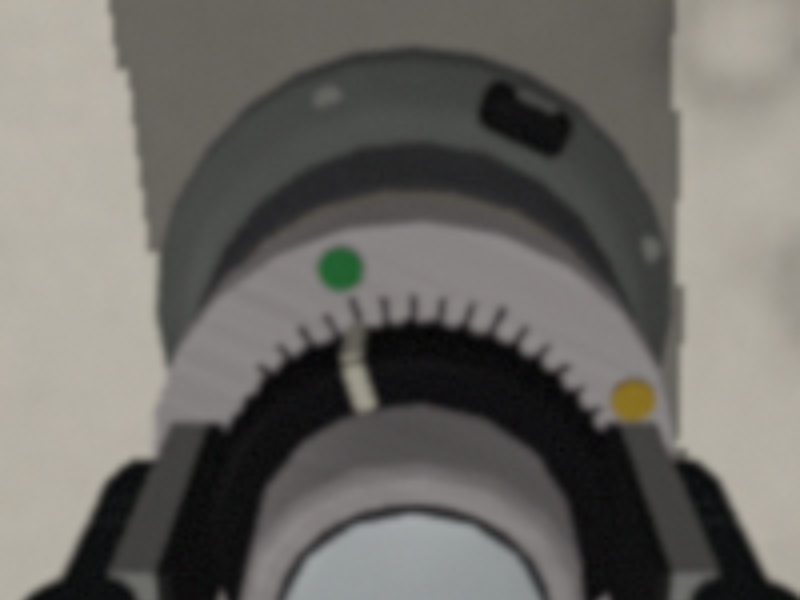

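```bash
python3 - <<'E'
from m import *
import pickle;s,c=pickle.load(open('w3.pkl','rb'))
f=lambda u,v:(150+(u+.5)/4-.5,130+(v+.5)/4-.5)
meas(c,f,(340,268),(633,400),(414,600),[(368,410),(349,364),(358,387)])
C=s['ee_pos'][:2]
for nm,p,z in(('g',(340,268),.0715),('y',(633,400),.0715),('w',(349,364),.088),('w',(368,410),.088),('side',(354,335),.0765)):
  q=ray('wrist',f(*p),z,c)[:2]-C;print(nm,np.degrees(np.arctan2(q[1],q[0]))%360,np.linalg.norm(q))
# predicted line pixel when aligned
C=np.array([.5126,-.0076])
for a in(190,192,194,196):
  t=np.radians(a);print(a,[((proj('wrist',[*(C+r*np.array([np.cos(t),np.sin(t)])),z],c)[0]-[150,130]+.5)*4-.5).round() for r,z in((.0205,.088),(.027,.088),(.027,.0765),(.033,.0715))])
E
```

```text
C [ 0.51215333 -0.00816874] lens [ 0.50811884 -0.00766756] 0.044417580115251154
g 194.4528087919533 0.032806200056266104
g 197.3960109377126 0.029062809153469826
y 109.23827988483191 0.0328062000562661
y 102.53470706518333 0.031217071944473252
w 193.14671629118672 0.01984581705316128
w 198.15783735823916 0.01609256827435802
w 194.19600864579462 0.026380008663607294
w 197.93227076451137 0.022639750495566602
w 193.89228432032505 0.02315393643881389
w 198.1913168192757 0.01941241072593682
g 194.85667704149532 0.03326713997119858
y 110.07816910084951 0.03261441407863933
w 194.70098527183083 0.026840108945414366
w 193.83793971222147 0.020301943422603528
side 195.52308833701554 0.025604014809489078
190 [array([380., 407.]), array([368., 359.]), array([372., 321.]), array([363., 265.])]
192 [array([375., 408.]), array([361., 361.]), array([365., 323.]), array([354., 267.])]
194 [array([369., 409.]), array([353., 363.]), array([358., 324.]), array([346., 269.])]
196 [array([363., 411.]), array([346., 365.]), array([351., 326.]), array([338., 272.])]
```

```bash
python3 -m inch '0 0 -0.01 0 0 0 4.8; 0 0 0 0 0 0 4.8; 0 0 0 0 0 0 5.5; 0 0 0 0 0 0 6; 0 0 0 0 0 0 6.8'
python3 -m inch '0 0 0 0 0 0 6.8; 0 0 0 0 0 0 6.8; 0 0 0 0 0 -1 6.8; 0 0 0 0 0 -2 6.8; 0 0 0 0 0 -3 6.8'
python3 -m inch '0 0 0 0 0 -3 6.8; 0 0 0 0 0 -3 6.8; 0 0 0 0 0 0 6.8; 0 0 0 0 0 0 6.8'
python3 - <<'E'
from h import *
s=env.observe();c=vision.camera_info('wrist');i=vision.grab_frame('wrist')[:,:,::-1]
cv2.imwrite('pics/w4full.png',i)
import pickle;pickle.dump((s,c),open('w4.pkl','wb'))
u,v=map(int,proj('wrist',[.5126,-.0076,.088],c)[0])
cv2.imwrite('pics/w4.png',cv2.resize(i[v-60:v+40,u-50:u+50],(600,600),interpolation=3));print(u,v,s['force'])
E
```

```text
time: 5.63
ee_pos: [0.5123, -0.0074, 0.0706]
eef_rot: [[-1.0, 0.028, -0.0], [0.028, 1.0, -0.0], [0.0, -0.0, -1.0]]
force: [0.1, 0.1, -0.8]
gripper_width: 0.788
finger_force: 0.0
time: 6.05
ee_pos: [0.5112, -0.0073, 0.1303]
eef_rot: [[-1.0, 0.027, -0.004], [0.027, 1.0, -0.0], [0.004, -0.0, -1.0]]
force: [1.8, -0.3, -0.7]
gripper_width: 0.798
finger_force: 0.0
time: 6.38
ee_pos: [0.5133, -0.0073, 0.193]
eef_rot: [[-1.0, 0.028, 0.004], [0.028, 1.0, 0.0], [-0.004, 0.0, -1.0]]
force: [0.1, 0.4, -0.0]
gripper_width: 0.8
finger_force: 0.0
252 187 [ 0.0806136   0.3798094  -0.03791568]
```

View pics/w4.png

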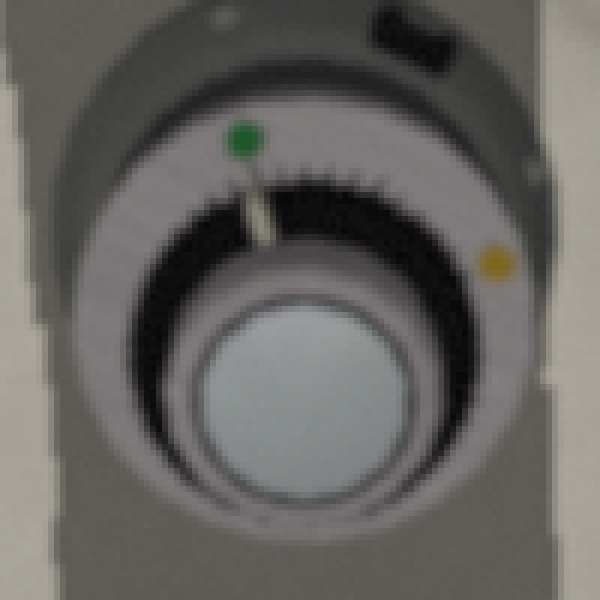

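```bash
python3 - <<'E'
from m import *
import pickle;s,c=pickle.load(open('w4.pkl','rb'))
f=lambda u,v:(202+(u+.5)/6-.5,127+(v+.5)/6-.5)
meas(c,f,(245,140),(497,263),(304,400),[(266,242),(254,202),(260,221)])
C=np.array([.5126,-.0076])
for a in(192,194,196):
  t=np.radians(a);print(a,[((proj('wrist',[*(C+r*np.array([np.cos(t),np.sin(t)])),z],c)[0]-[202,127]+.5)*6-.5).round() for r,z in((.0205,.088),(.027,.088),(.033,.0715))])
E
```

```text
C [ 0.51257874 -0.0079835 ] lens [ 0.51181669 -0.00794144] 0.04449804634961459
g 194.6580221312548 0.03283344999449767
g 195.0747549820013 0.03210769488815792
y 109.340144692798 0.032833449994497645
y 108.0988356366181 0.03254902805976104
w 194.52168655318656 0.02030944970361176
w 195.19987546889766 0.01958366357518482
w 194.4450653088814 0.02662743947904659
w 194.95568499656116 0.02590100071034662
w 194.37288934243972 0.023625839011472832
w 194.94815269189198 0.022899235661920387
192 [array([274., 239.]), array([263., 198.]), array([257., 137.])]
194 [array([269., 241.]), array([257., 199.]), array([249., 138.])]
196 [array([265., 242.]), array([251., 201.]), array([242., 140.])]
```

The line reads 194.4–194.5° against the stud's 194.7°, so they are aligned. The gripper is clear of the lamp.

```bash
python3 -c "
from bench import env
print(env.close_job())"
```

```text
the job is handed in; nothing more can be done
None
```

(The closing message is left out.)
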